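Find the lid that fits the parts pot and turn it home

TASK

Close the open parts pot that is bolted to the bench: of the three loose lids, choose the one that fits its neck, set it on with its grip bar crosswise to the pot's two bolted ears, and turn it clockwise (seen from above) about a quarter turn until its bar lines up with the ears and it is fully home. Leave the other two lids where they lie, and let go of the lid when it is on.

Things in the scene. Friction and masses are not known exactly. Their poses are not given: they have to be found in the camera images.
- pot: Open steel pot fixed upright to the bench: 66 mm high, body 76 mm in diameter. Origin: centre of its underside, on the bench; z up. The x axis runs through two low ears, bolted down 56 mm either side (bolt tops 13 mm high). Neck 48 mm in diameter, 42 at the rim, with two lugs above the ears: 64 mm across, each 60 degrees wide, 55 to 63 mm above the bench, with a stop below the clockwise end of each.
- lid_medium_grip (a point): Middle lid, 76 mm outside, 72 inside, 56 between lugs. Goes down on the pot, 4 mm sideways play, if its bar points 60 to 105 degrees (best 80) anticlockwise from above of the pot's x axis (or half a turn more); resting on the rim, this point is 81.5 mm above the bench. Its lugs then turn clockwise under the pot's, up to 10 degrees past bar-in-line-with-ears. Else as the small lid.
- lid_small_grip (a point): Smallest of 3 loose aluminium lids, lying right way up, alike but for width: 58 mm outside, 54 inside, 38 between lugs. Point: on the lid's axis at mid-height of its grip bar, 37.5 mm above the lid's lower edge; z up. The bar runs along x, 46 mm long, 14 thick (y), from 25 (the cap's flat top) to 50 mm above the lower edge. Too tight for the pot.
- lid_large_grip (a point): Largest lid, 94 mm outside, 90 inside, 74 between lugs: too wide to catch under the pot's. Point, axes and bar as the small lid's. All lids: cap 25 mm high, 22 deep inside, two lugs inside the skirt at both ends of x, 50 degrees wide, 1 to 7 mm above the lower edge; 80 to 170 g.
Things that resemble listed ones, but are neither listed nor needed, are in the scene too. Leave any brown or turquoise look-alike of the part that bears lid_medium_grip alone.

How it is judged (in metres and radians):
At the end, for the whole second after the job is handed in: The middle-sized lid sits level on the pot: centred within 10 mm, resting on the rim within 4 mm of height, tilted less than 7 degrees, its bar in line with the ears within 20 degrees (its lugs under the pot's lugs). The small and the large lid are within 40 mm of where they began (horizontal distance between lid_medium_grip and pot below 0.01 m and z of lid_medium_grip in the frame of pot between 0.0775 and 0.0855 m and angle between lid_medium_grip's own z axis and vertical below 0.12 rad and angle between the x axis of lid_medium_grip and the x axis of pot, either way round below 0.35 rad and distance of each of lid_small_grip, lid_large_grip from where it was at the start of the episode below 0.04 m); the robot touches nothing.
It also fails if it takes over 48 s, if anything falls off the work surface, if the arm or the gripper's body presses on something with over 40 N, if the wrist force passes 120 N, or if a joint passes its speed limit or range.

ROBOT

A 6-joint arm with a two-finger parallel gripper is mounted at the origin on a cart in front of the work surface, level with it; the furniture and walls round the work are solid. World frame = base frame: x ahead of the robot, y to its left, z up, the work surface at z = 0. Lengths are in mm, angles in rad, forces in N, time in s.
With the tool pointing down it reaches from about 350 to 975 mm from the base axis. Payload 7.1 kg.
Tool frame: the origin (TCP) lies on the front face of the gripper's body, between the roots of the fingers; the fingertips stand 80 mm ahead of it and the grasp point (between the pads) lies 61 mm ahead of it (env.tips_ahead is the distance from the TCP to the fingertips, in mm); z points along the fingers, y is the line along which they close (so a half turn about z gives the same grasp; the last joint's range is limited). The gripper opens to 88 mm and grips with 3 to 60 N. Pads are 20 mm wide; open, the fingers measure 115 mm over their backs; the gripper's body (75 mm by 178 mm) begins 61 mm behind the grasp point.
Start: joints at [-1.308, 0.423, 1.63, -0, 1.089, -0.019], TCP at [173.822, -600.326, 302.675] pointing down, gripper open.
Joint ranges: [-3, 3], [-0.9, 2.11], [0.09, 2.58], [-1.31, 4.45], [0.11, 2.69], [-2.54, 2.54]. Speed limits (rad/s): [2.39, 2.39, 3.01, 3.14, 3.14, 3.14].

INTERFACE

Orientations are given as a unit quaternion [x, y, z, w].
In Python, from station import env, set_gripper, viewer, workorder gives the robot as it stands. Calls block until the motion is done:
- env.reach(position, orientation): joint-space move of the TCP to a pose.
- env.move_l(position, rot=None, rate=150, f_stop=None): straight line of the TCP; rot=None keeps the orientation; rate is the mean speed in mm/s. With f_stop (N) it stops when the force on the tool has changed by that much, and returns True; else False.
- env.move_joints(angles): joint-space move.
- set_gripper(opening): finger opening in mm; the grip force is fixed at half the most; returns when the fingers have stopped.
- env.hold(seconds).
- env.ik(position, orientation): joint angles nearest the present ones, or None.
- env.read_state(): the state.
- viewer.camera(name): name is "side" or "top" or "wrist"; returns the picture (420x560x3 uint8, blue, green, red); there is no depth.
- viewer.camera_params(name): a dict with "fx", "fy", "cx", "cy" (pixels), "pose" (4x4, takes a point from camera to world coordinates); the wrist camera has in their place "tool_from_camera" (4x4, takes a point from camera to tool coordinates, whose origin is the TCP and whose axes are the flange's). Camera axes: x right, y up, looking along -z (the intrinsics and any distortion apply to the point x, -y, -z); pixel columns grow to the right and rows downward; lengths in mm; the calibration is good to about 2 mm. A picture is of the moment at which its call begins: read the wrist's pose just before it. camera_params takes no time and is no camera call.
A pose or a line that the arm cannot do raises env.IKError and nothing moves.
- workorder.sign_off(): hands the job in; it is judged then, once.
The state is a dict: "time_s": time; "qpos": joint angles; "dq": joint speeds; "tau": joint torques, N m; "tool_pos": TCP position; "orientation": TCP orientation; "force": force on the tool from outside, world axes, zero at the start; "wrist_torque": the same for the moment, N m; "width": finger opening in mm; "grip_force": force on a finger pad.
Only numpy, scipy, OpenCV 4.12 (cv2) and the standard library are available. Lean on these libraries where they do the work, as an engineer would, in place of code of your own. Each camera call takes 0.05 s, during which the arm holds its last target. There are 200 camera calls.

## Working session

There is one attempt and no reset: what is moved stays moved. The work goes in short steps, each a Python script; the robot and the scene stay as the last script left them, time stands still between calls to the robot, and variables do not carry over. Pictures are saved under pics/ and viewed, at most 10 in all, crops included, and the job is handed in when it is done.

```bash
ls; mkdir -p pics
python3 - <<'E'
from station import env, set_gripper, viewer, workorder
import cv2,numpy as np
for n in ("top","side"):
    im=viewer.camera(n); cv2.imwrite(f"pics/{n}0.png",im)
    p=viewer.camera_params(n); print(n,{k:(np.round(v,3).tolist()) for k,v in p.items()})
print(viewer.camera_params("wrist")); print(env.read_state())
E
```

```text
pics
top {'fx': 451.269, 'fy': 451.269, 'cx': 273.823, 'cy': 215.609, 'pose': [[-0.008, 0.995, -0.101, 382.712], [-0.999, -0.005, 0.037, -71.903], [0.036, 0.101, 0.994, 1002.215], [0.0, 0.0, 0.0, 1.0]]}
side {'fx': 459.099, 'fy': 459.099, 'cx': 275.243, 'cy': 208.327, 'pose': [[0.986, 0.098, -0.136, 355.354], [-0.168, 0.575, -0.801, -871.809], [-0.0, 0.812, 0.584, 644.687], [0.0, 0.0, 0.0, 1.0]]}
{'fx': 298.1859951870593, 'fy': 298.1859951870593, 'cx': 278.97133584048396, 'cy': 208.07964109106, 'tool_from_camera': array([[-3.37028942e-04,  9.70001079e-01,  2.43100375e-01,
         6.65245895e+01],
       [ 9.99999690e-01,  1.53789146e-04,  7.72739245e-04,
        -1.37436156e+00],
       [ 7.12171703e-04,  2.43100560e-01, -9.70000830e-01,
        -8.20375622e+01],
       [ 0.00000000e+00,  0.00000000e+00,  0.00000000e+00,
         1.00000000e+00]])}
{'time_s': 0.1, 'qpos': array([-1.30801057e+00,  4.23756322e-01,  1.63058486e+00, -3.25277640e-06,
        1.08861504e+00, -1.90244312e-02]), 'dq': array([-3.98899335e-04, -2.16094000e-04, -1.86176636e-03, -1.46221182e-03,
       -9.45890659e-05,  1.21102653e-04]), 'tau': array([-6.02657310e-04, -5.45617747e+01, -2.74326289e+01,  6.44889800e-02,
        1.88649469e-02, -3.74887270e-05]), 'tool_pos': array([ 173.71891064, -599.97230512,  301.99570152]), 'orientation': array([ 9.90088955e-01,  1.40440012e-01, -8.43202071e-05, -6.76549123e-04]), 'force': array([ 0.30289705,  0.75987198, -0.32888723]), 'wrist_torque': array([-0.02241598, -0.00556519,  0.02290611]), 'grip_force': 0.0, 'width': 88.18653723092254}
```

View pics/top0.png

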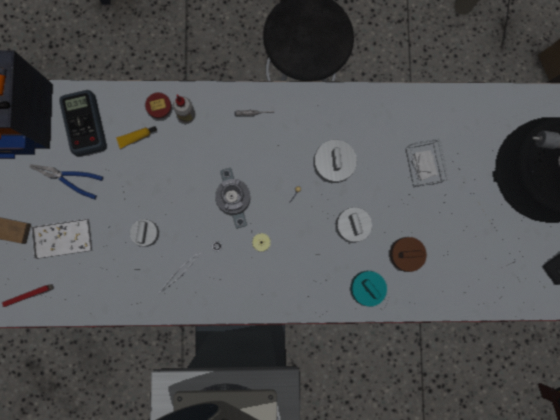

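View pics/side0.png

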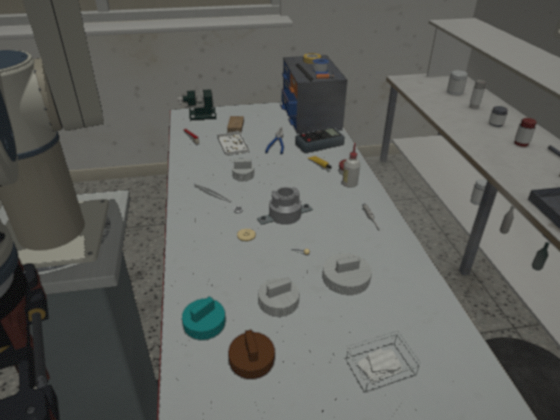

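The top view shows the aluminium lids at about (144,233) small, (354,224) medium and (336,161) large. The pot is at (232,197), with its ears at (226,174) and (239,221). The brown and turquoise decoys are at the lower right. Next I'll look from close up over the medium lid, then over the pot.

```bash
cat > h.py <<'E'
from station import env, set_gripper, viewer, workorder
import cv2,numpy as np
from scipy.spatial.transform import Rotation as R
def ray(n,px,z,T=None):
    p=viewer.camera_params(n); T=p["pose"] if T is None else T
    px=np.atleast_2d(px).astype(float)
    d=np.c_[(px[:,0]-p["cx"])/p["fx"],-(px[:,1]-p["cy"])/p["fy"],-np.ones(len(px))]@T[:3,:3].T
    o=T[:3,3]; return o+d*((z-o[2])/d[:,2])[:,None]
def down(a):  # tool down, tool x at world yaw a
    return (R.from_euler('z',a)*R.from_euler('x',np.pi)).as_quat()
def wrist(name):
    s=env.read_state(); im=viewer.camera("wrist"); cv2.imwrite(f"pics/{name}.png",im)
    T=np.eye(4); T[:3,:3]=R.from_quat(s["orientation"]).as_matrix(); T[:3,3]=s["tool_pos"]
    T=T@viewer.camera_params("wrist")["tool_from_camera"]; np.save(f"pics/{name}.npy",T); return im,T
E
python3 - <<'E'
from h import *
np.set_printoptions(precision=3,suppress=True)
m=ray("top",[355,223],37.5)[0]; e=ray("top",[[226.5,174],[239.5,221]],13); n=ray("top",[232,197],60)[0]
c=ray("side",[[279,288]],44)[0]
print("lid",m,"side",c,"ears",e,"neck",n,np.linalg.norm(e[0]-e[1]))
for nm,p in (("w_lid",m),("w_pot",e.mean(0))):
    a=np.arctan2(p[1],p[0])
    env.reach([p[0],p[1],300],down(a)); env.hold(.3)
    wrist(nm); s=env.read_state(); print(s["time_s"],s["tool_pos"],s["qpos"])
cv2.imwrite("pics/both.png",np.hstack([cv2.resize(cv2.imread(f"pics/{k}.png"),None,fx=.7,fy=.7) for k in("w_lid","w_pot")]))
E
```

```text
lid [ 463.436 -283.185   37.5  ] side [ 460.946 -291.94    44.   ] ears [[575.981  -4.496  13.   ]
 [471.228 -33.187  13.   ]] neck [517.74 -19.33  60.  ] 108.61094620542681
2.0333 [ 463.281 -283.549  299.988] [-0.571  0.307  1.814 -0.     1.021  1.549]
3.4333 [523.609 -19.585 299.979] [-0.06   0.279  1.854 -0.     1.008  1.548]
```

View pics/both.png

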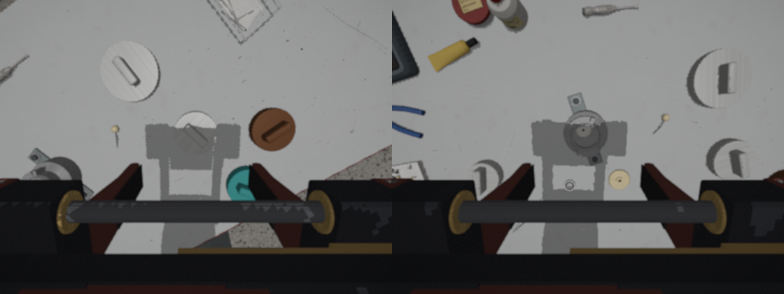

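In the left half, the lid is at (195,132), partly under the gripper's shadow. In the right half, the pot is at (585,132). I'll back off along tool x for a clear view of each.

Run:
```python
from h import *
for nm,p in (("v_pot",[522,-19]),("v_lid",[463,-284])):
    p=np.array(p,float); a=np.arctan2(p[1],p[0]); q=p-100*np.array([np.cos(a),np.sin(a)])
    env.reach([*q,220],down(a)); env.hold(.3); im,T=wrist(nm)
    print(env.read_state()["time_s"])
A=[]
for k in("v_pot","v_lid"):
    A.append(cv2.resize(cv2.imread(f"pics/{k}.png")[0:260,140:420],None,fx=1.42,fy=1.42))
cv2.imwrite("pics/both2.png",np.hstack(A))
```

```text
4.3667
5.6
```

View pics/both2.png

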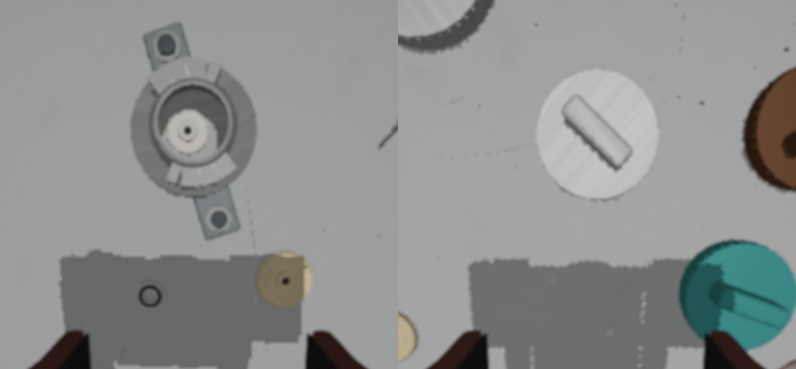

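The left half shows the pot clearly: bolts at (166,44) and (218,219), neck ring centre at about (192,120). The right half shows the medium lid: cap centre at about (598,134), bar running from (572,105) to (622,157).

Run:
```python
from h import *
np.set_printoptions(precision=2,suppress=True)
def crop(p): return np.array(p,float)/1.42+[140,0]
# pot
im=cv2.imread("pics/v_pot.png");T=np.load("pics/v_pot.npy");g=cv2.cvtColor(im,6)
B=[]
for c in ((166,44),(218,219)):
    x,y=crop(c).astype(int); w=g[y-9:y+10,x-9:x+10]; m=(w<95).astype(np.uint8)
    n,l,s,ce=cv2.connectedComponentsWithStats(m); k=1+np.argmax([-np.hypot(*(ce[i]-9))+s[i,4]*.05 for i in range(1,n)])
    B.append(ce[k]+[x-9,y-9]); print("bolt area",s[k,4],ce[k], w.min(),np.median(w))
b=ray("wrist",B,13,T); d=b[0]-b[1]
print("bolts",b[:,:2],np.linalg.norm(d),"mid",b.mean(0),"yaw",np.degrees(np.arctan2(d[1],d[0])))
b2=ray("wrist",[crop((166,44)),crop((218,219))],13,T);d=b2[0]-b2[1];print("manual",b2.mean(0),np.linalg.norm(d),np.degrees(np.arctan2(d[1],d[0])))
print("rim centre",ray("wrist",crop((192,119)),66,T))
# lid
im=cv2.imread("pics/v_lid.png");T=np.load("pics/v_lid.npy");g=cv2.cvtColor(im,6)
x,y=crop((200,134)).astype(int); print("grey cap/bench",g[y+30,x],g[y,x-60])
t=(int(g[y-30,x])+int(g[y,x-60]))//2
m=(g>t).astype(np.uint8); m=cv2.morphologyEx(m,cv2.MORPH_OPEN,np.ones((3,3)))
n,l,s,ce=cv2.connectedComponentsWithStats(m); k=l[y+30,x]; c=max(cv2.findContours((l==k).astype(np.uint8),0,1)[0],key=cv2.contourArea)
h=cv2.convexHull(c)[:,0]; print("cap blob",s[k]); W=ray("wrist",h,25,T)[:,:2].astype(np.float32)
(cc,ax,_)=cv2.fitEllipse(W); print("cap",cc,ax)
e=cv2.Canny(g,40,100); Y,X=np.nonzero(e); P=np.c_[X,Y]; Q=ray("wrist",P,50,T)[:,:2]
o=ray("wrist",crop((199,131)),50,T)[0,:2]; s=np.hypot(*(Q-o).T)<29; P=P[s];Q=Q[s].astype(np.float32)
r=cv2.minAreaRect(Q); bx=cv2.boxPoints(r); print("bar",len(Q),r,bx)
ang=[np.degrees(np.arctan2(*(bx[i]-bx[i-1])[::-1])) for i in range(2)];print(ang)
mp=ray("wrist",[crop((172.5,103)),crop((227,157))],50,T);d=mp[0]-mp[1];print("manual",mp.mean(0),np.linalg.norm(d),np.degrees(np.arctan2(d[1],d[0])))
```

```text
bolt area 145 [ 9.66 10.43] 55 113.0
bolt area 91 [9.6  9.08] 74 125.0
bolts [[576.7    0.1 ]
 [469.98 -29.5 ]] 110.74812141892832 mid [523.34 -14.7   13.  ] yaw 15.500574658484846
manual [523.44 -14.77  13.  ] 111.12895228450581 15.279723290228516
rim centre [[525.37 -14.76  66.  ]]
grey cap/bench 195 164
cap blob [ 238   49   85   90 4665]
cap (461.57830810546875, -281.17926025390625) (73.88446807861328, 74.358642578125)
bar 364 ((460.7474060058594, -279.8085021972656), (47.242225646972656, 17.567197799682617), 15.69035816192627) [[ 435.63 -277.74]
 [ 440.38 -294.65]
 [ 485.86 -281.88]
 [ 481.11 -264.96]]
[np.float32(-164.30963), np.float32(-74.309616)]
manual [ 461.01 -281.63   50.  ] 41.64139447262187 15.673807525604213
```

Run:
```python
from h import *
np.set_printoptions(precision=2,suppress=True)
print(env.tips_ahead)
a=np.radians(15.7); L=[461.3,-281.0]
env.reach([*L,170],down(a)); set_gripper(40)
print(env.move_l([*L,107.5],rate=80,f_stop=8), env.read_state()["tool_pos"])
set_gripper(0); s=env.read_state(); print(s["width"],s["grip_force"],s["tool_pos"],s["force"])
env.move_l([*L,200],rate=120); s=env.read_state(); print(s["width"],s["grip_force"],s["force"],s["time_s"])
P=[524,-14.7]; b=np.radians(95.4)
env.reach([*P,220],down(b)); s=env.read_state(); print(s["tool_pos"],s["qpos"],s["time_s"])
cv2.imwrite("pics/hand.png",cv2.resize(viewer.camera("side")[120:280,200:400],None,fx=3,fy=3))
wrist("hand_w")
```

```text
80.0
False [ 461.52 -281.14  107.71]
13.766613635220578 30.00064104795456 [ 461.49 -281.14  107.82] [-0.17 -0.42  4.  ]
13.634849745308832 29.99985694885254 [-0.26  0.03 -0.94] 9.6583
[523.85 -15.21 219.56] [-0.05  0.4   1.91 -0.    0.84 -0.14] 10.725
```

View pics/hand.png

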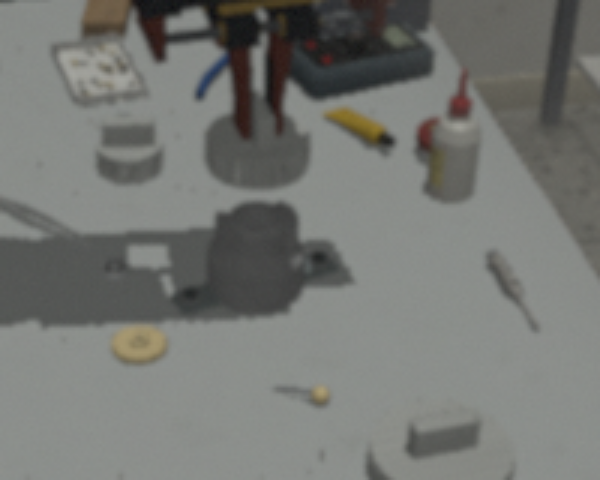

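The picture shows the lid at (258,150), held level above the pot at (258,255). I'll lower it with a force stop.

Run:
```python
from h import *
np.set_printoptions(precision=2,suppress=True)
P=[524,-14.7]
env.move_l([*P,175],rate=100); env.hold(.2); f0=env.read_state()["force"]
r=env.move_l([*P,150.5],rate=30,f_stop=6); env.hold(.2); s=env.read_state()
print(r,s["tool_pos"],s["force"]-f0,s["wrist_torque"],s["time_s"])
```

```text
True [523.71 -14.68 151.72] [-0.78  0.88  6.18] [ 0.03  0.04 -0.03] 12.5583
```

The TCP stopped at 151.7 mm, against 151.8 mm expected, so the lid has dropped over the neck. Now I'll turn it clockwise.

Run:
```python
from h import *
np.set_printoptions(precision=2,suppress=True)
P=[524,-14.7,152.0]
for d in (75,55,35,15.4,11.4):
    r=env.move_l(P,rot=down(np.radians(d)),rate=20,f_stop=15); s=env.read_state()
    yaw=2*np.degrees(np.arctan2(s["orientation"][1],s["orientation"][0]))
    print(d,r,s["tool_pos"],yaw,s["force"],s["wrist_torque"],s["width"],s["time_s"])
    if r or abs(s["wrist_torque"][2])>1.2: break
wrist("turn")
```

```text
75 False [524.   -14.71 151.82] 75.15741039712836 [ 0.43 -0.54 -0.24] [ 0.02 -0.08 -0.03] 13.897021376266878 13.0667
55 False [523.95 -14.71 151.9 ] 55.21707253030646 [ 0.83  0.26 -1.34] [-0.03 -0.04 -0.05] 13.935640068810066 13.5667
35 False [523.97 -14.71 151.96] 35.2350908563125 [-0.38  0.62  0.04] [ 0.   -0.03 -0.01] 13.821870755016134 14.0667
15.4 False [523.96 -14.7  151.99] 15.64486649984517 [ 0.17  0.23 -1.25] [0.02 0.04 0.05] 13.733988195344995 14.5583
11.4 False [523.98 -14.7  152.  ] 11.613079649865254 [ 1.28  0.71 -2.43] [ 0.   -0.01  0.01] 14.004899462330847 14.8083
```

Run:
```python
from h import *
np.set_printoptions(precision=2,suppress=True)
print("lift",env.move_l([524,-14.7,160],rate=20,f_stop=10),env.read_state()["tool_pos"])
env.move_l([524,-14.7,151.8],rate=20,f_stop=8); print(env.read_state()["tool_pos"])
set_gripper(40); env.move_l([524,-14.7,230],rate=120)
p=np.array([524,-14.7]); env.reach([*(p-[100,0]),240],down(0)); env.hold(.3); im,T=wrist("fin")
s=viewer.camera("side")
A=[cv2.resize(im[0:260,140:420],(398,370)),cv2.resize(s[130:270,210:361],(398,370))]
cv2.imwrite("pics/fin2.png",np.hstack(A)); print(env.read_state()["time_s"])
```

```text
lift True [523.15 -14.67 155.74]
[524.11 -14.7  152.05]
17.725
```

View pics/fin2.png

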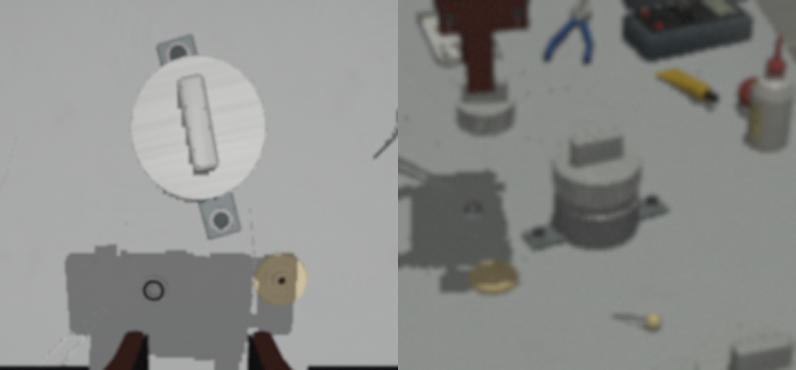

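The lid is level on the pot, with its bar from (190,78) to (205,170) nearly in line with the ears at (178,50) and (220,218). The lift test stopped after 4 mm, which is the lug clearance, so it is locked. The gripper is clear, so I'll hand in.

```bash
python3 -c "
from h import *
print(workorder.sign_off())"
```

```text
the job is handed in; nothing more can be done
None
```

The middle lid is on the pot, turned clockwise until its lugs locked (a lift test stopped after 4 mm), with its bar about 4 degrees past the ears; I let go, left the other lids alone and handed the job in at about 18 s, but the sign-off returned no verdict.

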